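# Try two roller grips on the spindle gauge

### The job

Two roller hand grips lie in the wooden rack, and one of them was drilled too short inside, which cannot be seen. Try them on the blue gauge: lay a grip in the channel and slide it onto the steel pin, feeling for where it stops and never forcing it. Leave the grip that goes fully home against the blue block there on the pin, put the one that stops short in the grey tray lying flat, and do not disturb anything else on the bench.

Things in the scene. Friction and masses are not known exactly. Their poses are not given: they have to be found in the camera images.
- gauge: blue fixed gauge, base 280 x 70 x 14 mm (local x -150 to 130), origin on the bench. Along x runs a channel, floor 14 mm above the bench, 45-degree aluminium cheeks 11 mm high centring a grip, open at x = -150 mm, ending at a blue block (x 87 to 125 mm, 46 mm above the floor). A grip goes in with its x along the gauge's x, mouth first.
- pin_block: the fixed steel pin and the blue block that carries it (part of the gauge, same origin and axes); pushing on them with more than 45 N is forcing
- pin_root (a point): centre of the root of the steel pin, on the face of the blue block where a good grip's mouth comes to rest; the short-drilled grip stops 15 to 20 mm before it. The pin is 22 mm thick, 82 mm long, points along the gauge's -x with a tapered tip, axis 22 mm above the channel floor
- pin_tip (a point): centre of the free tip of the pin; axes as gauge
- channel_load (a point): point on the channel floor where a grip's origin goes when it is laid in, clear of the pin by about 17 mm; axes as gauge
- grip_a: orange eight-sided hand grip, 125 mm long, 44 mm across flats, about 0.23 kg, both grips look alike. +x end: open mouth, 26 mm bore; -x end: closed white cap. Origin: mid-length, on the underside; x towards the mouth; bore axis 22 mm above the origin. Starts lying in the rack, its underside 14 mm above the bench
- grip_b: orange eight-sided hand grip, 125 mm long, 44 mm across flats, about 0.23 kg, both grips look alike. +x end: open mouth, 26 mm bore; -x end: closed white cap. Origin: mid-length, on the underside; x towards the mouth; bore axis 22 mm above the origin. Starts lying in the rack, its underside 14 mm above the bench
- grip_a_mouth (a point): centre of the open mouth of grip_a (62.5 mm along +x, on the bore's axis)
- grip_b_mouth (a point): centre of the open mouth of grip_b (62.5 mm along +x, on the bore's axis)
- grip_a_end (a point): centre of the white closed end of grip_a (62.5 mm along -x, on the axis)
- grip_b_end (a point): centre of the white closed end of grip_b (62.5 mm along -x, on the axis)
- rack: fixed wooden rack, 300 x 60 x 14 mm, with sloping cheeks 11 mm above its floor in which the two grips lie end to end along its x axis, 150 mm between their centres; origin on the bench under its centre
- tray: fixed grey open tray, 170 (x) x 200 (y) mm outside, walls 5 mm thick and 30 mm high, floor 5 mm thick; origin on the bench under its centre
- tape_blue: blue masking-tape roll, 104 mm across, 36 mm high, flat on the bench; a bystander, origin on its underside
- tape_clear: cream packing-tape roll, 90 mm across, 50 mm high, flat on the bench; a bystander, origin on its underside
- ink_jar: black ink jar, 76 mm across, 85 mm high; a bystander, origin on its underside
- spray_can: white can, 60 mm across, 160 mm high; a bystander, origin on its underside
- brush_pot: white pot, 80 mm across, 110 mm high, with brushes standing to 240 mm; a bystander, origin on its underside
- brayer: hand ink roller with a 120 mm black drum and dark wooden handle, lying on the bench; a bystander, origin on its underside
Not all that is in view belongs to the job. What is shaped like the grip_b but purple is not meant. Leave any black look-alike of the grip_a alone.

How it is judged:
By the outcome, as a careful person would: the job done as asked, in the order asked, and still so for the second after the job is handed in, with the robot touching nothing.
It also fails if it takes over 72 s, if anything falls off the work surface, if the arm or the gripper's body presses on something with over 40 N, if the wrist force passes 120 N, or if a joint passes its speed limit or range.

### The arm

A 6-joint arm with a two-finger parallel gripper is mounted at the origin on the work surface. World frame = base frame: x ahead of the robot, y to its left, z up, the work surface at z = 0. Lengths are in m, angles in degrees, forces in N, time in s.
With the tool pointing down it reaches from about 0.35 to 0.875 m from the base axis. Payload 4.2 kg.
Tool frame: the origin (TCP) lies at the very end of the fingers, on their centre line; the grasp point (between the pads) lies 19 mm behind it; z points along the fingers, y is the line along which they close (so a half turn about z gives the same grasp; the last joint's range is limited). The gripper opens to 87 mm and grips with 3 to 60 N. Pads are 19 mm wide; open, the fingers measure 117 mm over their backs; the gripper's body (75 mm by 190 mm) begins 51 mm behind the grasp point.
Start: joints at [14.817, 22.042, 0.453, 0, -68.411, -14.817], TCP at [0.625, 0, 0.223] pointing down, gripper open.
Joint ranges: [-179.83, 179.83], [-69.29, 118.12], [-61.27, 80.66], [-181.25, 117.63], [-171.15, -9.14], [-177.46, 177.46]. Speed limits (degrees/s): [159.86, 159.86, 180, 180, 180, 180].

### API

Orientations are given as a 3x3 rotation matrix whose columns are the frame's x, y, z axes.
In Python, from station import r gives the robot as it stands.
- The arm moves only by the tool jog_arm, never from a script. Its argument "plan" is text: rows parted by semicolons, each of 7 numbers parted by spaces: the shift along the tool's x, y, z normalised to -1 to 1, where 1 is 0.025 m, then the turn, a rotation vector about the tool's x, y, z normalised to -1 to 1, where 1 is 8 degrees, then the closure, from -1 (fully open) to 1 (shut). A call has exactly 10 rows; each row shifts and turns the commanded pose from where the row before left it, along the tool's axes as they then stand; what a row does not reach is not made up. A row lasts 1/10 s, in which the tool goes at most 50 mm and 8.59 degrees, less where a joint would pass 70% of its speed; a pose out of reach is approached as far as the arm can. A call with a number of a shift or a turn outside -1 to 1 is refused whole. A call with a gripper value outside its range is refused whole. The fingers move at their own pace and stop on an object; the grip force is fixed at half the most. Time passes only in rows, so rows that do not move let the fingers close, or fill a call up. It gives the time, the measured TCP pose, the force, the opening and the grip force at its end, in the units of the state.
- r.sense(): the state, without advancing time (a new reading comes with each control period).
- r.capture(name): name is "scene" or "side" or "wrist"; returns (picture, depth): 384x512x3 uint8, red, green, blue; 384x512 float32, m along the optical axis (not along the pixel's ray), 0 where there is no reading.
- r.get_calibration(name): a dict with "mtx" (3x3 intrinsics, pixels), "extrinsics" (4x4, takes a point from camera to world coordinates). Camera axes: x right, y up, looking along -z (the intrinsics and any distortion apply to the point x, -y, -z); pixel columns grow to the right and rows downward; lengths in m; the calibration is good to about 2 mm. A picture is of the moment at which its call begins: read the wrist's pose just before it. get_calibration takes no time and is no camera call; for the wrist camera it gives the pose at the moment of the call.
- r.finish_job(): hands the job in; it is judged then, once.
The state is a dict: "time_s": time; "joints": joint angles; "joint_velocities": joint speeds; "effort": joint torques, N m; "tcp_pos": TCP position; "ee_rot": TCP orientation; "wrist_force": force on the tool from outside, world axes, zero at the start; "moment": the same for the moment, N m; "gripper_width": opening from 0.0 (shut) to 1.0 (fully open); "gripper_force": force on a finger pad.
Only numpy, scipy, OpenCV 4.12 (cv2) and the standard library are available. Lean on these libraries where they do the work, as an engineer would, in place of code of your own. Each camera call takes 0.05 s, during which the arm holds its last target. There are 200 camera calls.

## Working session

There is one attempt and no reset: what is moved stays moved. The work goes in short steps, Python scripts to look and compute and a tool call to move; the robot and the scene stay as the last step left them, time stands still between calls to the robot, and variables do not carry over. Pictures are saved under pics/ and viewed, at most 10 in all, crops included, and the job is handed in when it is done.

Besides the shell and the picture viewer there is one more tool, called after "Call:" as name(argument=value, ...) on one line, values as JSON. jog_arm: Moves the arm, as the interface text tells. Scaled input: -1 to 1 covers 0.025 m each way for a shift and 8 degrees each way for a turn. Its arguments: {"type":"object","properties":{"plan":{"type":"string"}},"required":["plan"]}

```bash
mkdir -p pics; ls
cat > h.py <<'E'
import numpy as np, cv2
from station import r
def cap(n):
    c=r.get_calibration(n); p,d=r.capture(n); return p,d,c
def pts(d,c):
    K=np.array(c["mtx"]);E=np.array(c["extrinsics"]);v,u=np.indices(d.shape)
    P=np.stack([(u-K[0,2])/K[0,0]*d,-(v-K[1,2])/K[1,1]*d,-d],-1)
    return P@E[:3,:3].T+E[:3,3]
def ray(c,u,v,z):
    K=np.array(c["mtx"]);E=np.array(c["extrinsics"])
    w=E[:3,:3]@np.array([(u-K[0,2])/K[0,0],-(v-K[1,2])/K[1,1],-1]);o=E[:3,3]
    return o+w*(z-o[2])/w[2]
def save(n,p): cv2.imwrite(f"pics/{n}.png",p[...,::-1])
E
python3 - <<'E'
from h import *
for n in("scene","side"):
    p,d,c=cap(n); np.savez(f"{n}.npz",p=p,d=d,K=c["mtx"],E=c["extrinsics"]); save(n,p); print(n,c.keys(),np.round(c["mtx"],1).tolist(),np.round(c["extrinsics"],3).tolist(),(d>0).mean())
s=r.sense();print(s)
E
```

```text
pics
scene dict_keys(['mtx', 'extrinsics']) [[406.8, 0.0, 254.5], [0.0, 406.8, 196.0], [0.0, 0.0, 1.0]] [[-0.768, -0.53, 0.36, 0.974], [0.641, -0.626, 0.444, 0.631], [-0.01, 0.571, 0.821, 1.202], [0.0, 0.0, 0.0, 1.0]] 0.9959564208984375
side dict_keys(['mtx', 'extrinsics']) [[419.1, 0.0, 253.9], [0.0, 419.1, 183.9], [0.0, 0.0, 1.0]] [[-0.718, 0.473, -0.511, -0.326], [-0.696, -0.498, 0.517, 0.818], [-0.01, 0.727, 0.687, 1.095], [0.0, 0.0, 0.0, 1.0]] 0.9959309895833334
{'time_s': 0.1, 'joints': array([ 1.48172878e+01,  2.20875707e+01,  3.86613510e-01, -2.25329501e-02,
       -6.84118317e+01, -1.48180346e+01]), 'joint_velocities': array([-0.05280277, -0.18614098,  0.11605955,  0.1410752 , -0.12907391,
        0.00670858]), 'effort': array([ 1.65357815e-04, -3.91689312e+01,  1.87934643e+01,  4.23187181e+00,
        1.34990664e-02, -6.93199490e-05]), 'tcp_pos': array([6.24457630e-01, 9.61271533e-06, 2.21556609e-01]), 'ee_rot': array([[-1.57942160e-04, -9.99997994e-01, -1.99656906e-03],
       [-9.99999976e-01,  1.58241750e-04, -1.49895129e-04],
       [ 1.50210769e-04,  1.99654534e-03, -9.99997996e-01]]), 'wrist_force': array([-0.37145407, -0.73096852, -0.06027235]), 'moment': array([ 0.0032464 ,  0.00302333, -0.03220246]), 'gripper_force': 0.0, 'gripper_width': 0.9977489893524997}
```

View pics/scene.png

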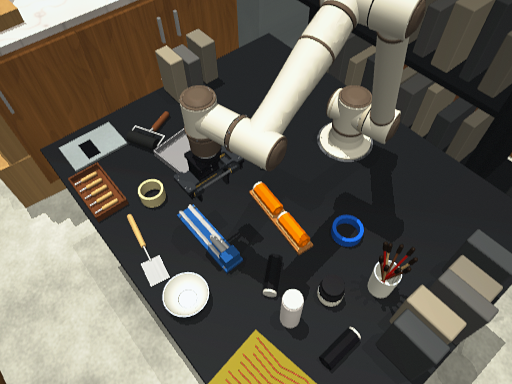

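View pics/side.png

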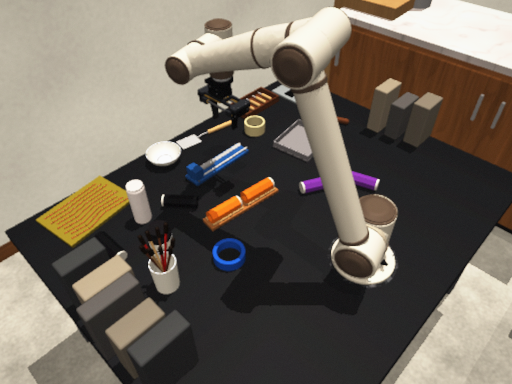

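The scene view shows the orange grips in the wooden rack at (264,196) and (291,230), the blue gauge at (210,237) with its block at (228,257), and the tray at (175,150), partly hidden by the arm. 

Possible mistakes: black look-alikes at scene (272,275) and (341,347), and purple ones at side (315,185) and (362,181). I choose the two orange ones in the rack.

Run:
```python
from h import *
for n in("scene","side"):
    z=np.load(n+".npz");p,d=z["p"],z["d"];c=dict(mtx=z["K"],extrinsics=z["E"]);P=pts(d,c)
    hsv=cv2.cvtColor(p,cv2.COLOR_RGB2HSV);H,S,V=cv2.split(hsv)
    ok=(P[...,2]>-.01)&(P[...,2]<.15)
    for nm,m in(("orange",(H>5)&(H<18)&(S>200)&(V>150)),("blue",(H>98)&(H<118)&(S>120)&(V>60)),("tray",(S<40)&(V>70)&(V<190)&(P[...,2]<.04)),("white",(S<40)&(V>190)&(P[...,2]<.07)&(P[...,2]>.02))):
        m=(m&ok).astype(np.uint8)
        k,l,st,ce=cv2.connectedComponentsWithStats(m)
        for i in range(1,k):
            if st[i,4]<(25 if nm=="white" else 80):continue
            q=P[l==i]; rc=cv2.minAreaRect((q[:,:2]*1000).astype(np.float32))
            print(n,nm,ce[i].round(),st[i,4],"mean",q.mean(0).round(4),"z%",np.percentile(q[:,2],[5,50,95]).round(4),"rect",np.round(rc[0]),np.round(rc[1]),round(rc[2],1))
z=np.load("scene.npz");save("crop1",cv2.resize(z["p"][140:310,120:340],None,fx=3.5,fy=3.5,interpolation=cv2.INTER_CUBIC))
```

```text
scene orange [268. 199.] 281 mean [0.4388 0.0429 0.0452] z% [0.0185 0.0488 0.0559] rect [423.  26.] [151.  66.] 83.4
scene orange [294. 231.] 317 mean [0.4569 0.1955 0.0469] z% [0.022  0.0492 0.0576] rect [440. 178.] [141.  67.] 84.0
scene blue [213. 242.] 1007 mean [0.6784 0.0427 0.0227] z% [0.0055 0.0127 0.0593] rect [668.   7.] [ 84. 294.] 0.1
scene blue [347. 230.] 635 mean [0.3105 0.2974 0.0229] z% [-0.0021  0.029   0.0371] rect [298. 291.] [133. 105.] 32.7
scene tray [ 93. 146.] 256 mean [ 0.7787 -0.6156  0.0024] z% [-0.0069  0.0038  0.0096] rect [ 778. -625.] [227. 178.] 0.0
scene tray [347. 148.] 660 mean [0.0322 0.0432 0.0121] z% [-0.0043  0.0105  0.0361] rect [25. 11.] [173. 217.] 21.0
scene tray [175. 152.] 849 mean [ 0.5512 -0.377   0.0047] z% [-0.0036  0.0022  0.0262] rect [ 528. -370.] [176. 191.] 7.1
scene tray [376. 292.] 124 mean [0.4018 0.5002 0.0203] z% [0.0005 0.0203 0.0383] rect [393. 492.] [76. 39.] 88.9
scene tray [326. 301.] 92 mean [0.5395 0.4255 0.0251] z% [0.0108 0.0262 0.0386] rect [533. 420.] [36. 77.] 17.2
scene white [189. 222.] 34 mean [ 0.6953 -0.07  
[... 1354 characters left out ...]
ray [295. 141.] 869 mean [ 0.5386 -0.306   0.0106] z% [0.0011 0.0067 0.0299] rect [ 525. -337.] [174. 219.] 9.0
side tray [190. 142.] 95 mean [ 0.8645 -0.0068  0.0031] z% [-0.004   0.0013  0.014 ] rect [864.  31.] [ 96. 251.] 16.2
side tray [143. 218.] 152 mean [0.6318 0.3936 0.0191] z% [-0.0009  0.0195  0.0379] rect [646. 384.] [65. 56.] 74.7
side white [259.   7.] 43 mean [ 1.6298 -1.2375  0.0317] z% [0.0205 0.0307 0.0469] rect [ 1631. -1236.] [161.  30.] 88.9
side white [137.  55.] 908 mean [ 1.6283 -0.276   0.0436] z% [0.022  0.0432 0.0671] rect [1627. -269.] [ 38. 748.] 0.0
side white [162. 149.] 347 mean [0.8729 0.1287 0.0345] z% [0.022  0.0348 0.0469] rect [850. 141.] [138. 140.] 37.8
```

View pics/crop1.png

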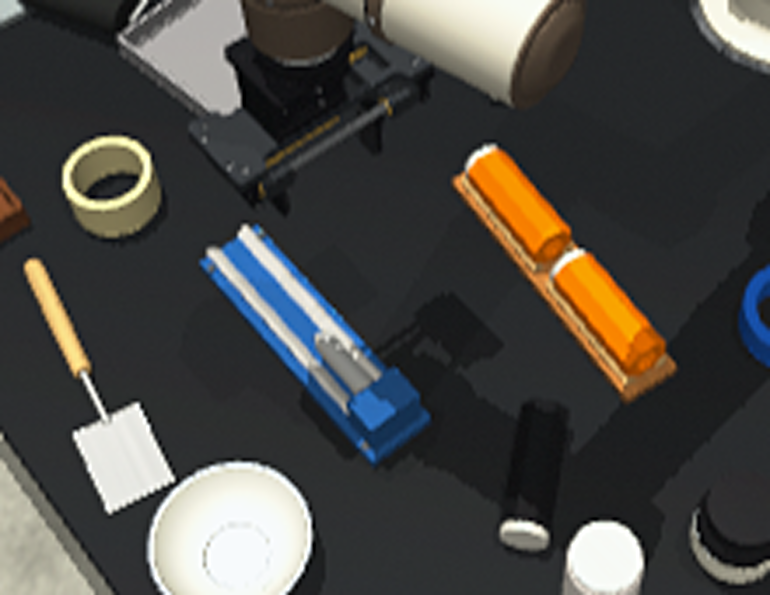

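The crop shows both grips with mouths towards the block end (+y) and white caps at -y. The pin block is also at the +y end of the gauge. Next I'll raise the arm for a wrist view of both.

Call:
jog_arm(plan="-1 1 -1 0 0 0 -1;-1 1 -1 0 0 0 -1;-1 1 -1 0 0 0 -1;-1 0 -1 0 0 0 -1;0 0 -1 0 0 0 -1;0 0 -1 0 0 0 -1;0 0 0 0 0 0 -1;0 0 0 0 0 0 -1;0 0 0 0 0 0 -1;0 0 0 0 0 0 -1")

```text
time_s: 1.1
tcp_pos: [0.5496, 0.0998, 0.3711]
ee_rot: [[-0.0, -1.0, -0.003], [-1.0, 0.0, -0.001], [0.001, 0.003, -1.0]]
wrist_force: [-0.7, 0.2, 0.0]
gripper_width: 1.003
gripper_force: 0.0
```

Run:
```python
from h import *
p,d,c=cap("wrist");np.savez("w1.npz",p=p,d=d,K=c["mtx"],E=c["extrinsics"]);save("w1",p);print(np.round(c["mtx"],1).tolist(),np.round(c["extrinsics"],3).tolist(),r.sense()["tcp_pos"])
p,d,c=cap("scene");np.savez("s2.npz",p=p,d=d,K=c["mtx"],E=c["extrinsics"])
```

```text
[[276.7, 0.0, 254.2], [0.0, 276.7, 194.4], [0.0, 0.0, 1.0]] [[-1.0, -0.001, 0.003, 0.55], [-0.0, -0.962, -0.273, 0.026], [0.003, -0.273, 0.962, 0.534], [0.0, 0.0, 0.0, 1.0]] [0.5496804  0.0998185  0.37134675]
```

View pics/w1.png

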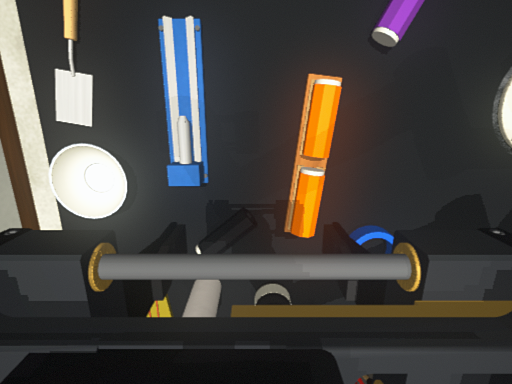

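The wrist view shows the gauge at (185,100) with the pin at (184,140) and block at (184,175). The grips are at (322,118) and (307,202), with caps at the top of the picture (-y).

```bash
cat >> h.py <<'E'
def load(n):
    z=np.load(n+".npz");return z["p"],z["d"],dict(mtx=z["K"],extrinsics=z["E"])
def comps(p,P,cond,mn=80):
    H,S,V=cv2.split(cv2.cvtColor(p,cv2.COLOR_RGB2HSV))
    m=eval(cond,dict(H=H,S=S,V=V,Z=P[...,2],X=P[...,0],Y=P[...,1])).astype(np.uint8)
    k,l,st,ce=cv2.connectedComponentsWithStats(m)
    return [(l==i,ce[i].round()) for i in range(1,k) if st[i,4]>=mn]
def desc(q):
    rc=cv2.minAreaRect((q[:,:2]*1000).astype(np.float32))
    c=q[:,:2].mean(0);u=np.linalg.svd(q[:,:2]-c,full_matrices=0)[2][0]
    u=u*np.sign(u[1]);return f"n{len(q)} mean {q.mean(0).round(4)} yawY {np.degrees(np.arctan2(-u[0],u[1])):.2f} z {np.percentile(q[:,2],[2,50,98]).round(4)} rect {np.round(rc[0],1)} {np.round(rc[1],1)} {rc[2]:.1f}"
E
python3 - <<'E'
from h import *
p,d,c=load("w1");P=pts(d,c)
O="(H>5)&(H<18)&(S>200)&(V>150)&(X<.6)"
for m,ce in comps(p,P,O+"&(Z>.03)"):
    q=P[m];print("grip",ce,desc(q)); t=np.percentile(q[:,2],90);print("  top",desc(q[q[:,2]>t-.003]))
for m,ce in comps(p,P,"(S<60)&(V>150)&(Z>.02)&(X<.6)&(X>.35)&(Y<.25)",15):print("cap",ce,desc(P[m]))
B="(H>98)&(H<118)&(S>120)&(V>60)&(X>.55)"
for m,ce in comps(p,P,B+"&(Z<.03)"):print("base",ce,desc(P[m]))
for m,ce in comps(p,P,B+"&(Z>.05)",20):print("block",ce,desc(P[m]))
G="(S<90)&(X>.6)&(X<.76)&(V>90)&(Y<.15)"
for m,ce in comps(p,P,G+"&(Z<.028)&(Z>.012)",30):print("cheek",ce,desc(P[m]))
for m,ce in comps(p,P,G+"&(Z>.032)",20):
    q=P[m];print("pin",ce,desc(q));t=np.percentile(q[:,2],85);print("  top",desc(q[q[:,2]>t-.002]))
p,d,c=load("s2");P=pts(d,c)
for m,ce in comps(p,P,"(S<45)&(V>60)&(V<200)&(Z<.045)&(X>.35)&(X<.72)&(Y<-.2)&(Y>-.55)",200):
    q=P[m];print("tray",ce,desc(q));print("  rim",desc(q[q[:,2]>.024]));print("  floor",desc(q[q[:,2]<.012]))
save("s2c",cv2.resize(p[90:230,80:280],None,fx=3,fy=3))
E
```

```text
grip [313. 119.] n677 mean [0.4494 0.0324 0.0504] yawY -6.21 z [0.0379 0.0509 0.0577] rect [449.1  33.9] [117.1  12.6] 83.9
  top n208 mean [0.4453 0.0342 0.0554] yawY -6.22 z [0.0534 0.0553 0.058 ] rect [445.9  35. ] [115.5   6.1] 83.9
grip [332. 122.] n393 mean [0.4178 0.0361 0.0535] yawY -6.68 z [0.0456 0.0524 0.0587] rect [480.3  30. ] [116.6 139.5] 83.4
  top n127 mean [0.423  0.0382 0.0605] yawY -6.50 z [0.0547 0.0568 0.0596] rect [462.5  14.7] [105.9 141.1] 60.4
grip [300. 206.] n624 mean [0.4656 0.1852 0.0541] yawY -1.02 z [0.0388 0.0521 0.0595] rect [484.8 127.1] [ 59.  233.3] 18.6
  top n181 mean [0.4624 0.1972 0.0655] yawY 7.50 z [0.0554 0.0577 0.0598] rect [483.1 125.5] [ 54.1 233.8] 20.9
grip [317. 206.] n310 mean [0.4347 0.1844 0.0539] yawY -3.55 z [0.0455 0.0524 0.0587] rect [465.7 123.2] [ 73.7 246.7] 24.3
  top n108 mean [0.4395 0.1823 0.061 ] yawY 0.83 z [0.0547 0.0564 0.0592] rect [470.9 123. ] [ 64.4 242. ] 24.3
cap [328.  82.] n110 mean [ 0.4289 -0.0272  0.0542] yawY 82.77 z [0.0424 0.0555 0.0586] rect [427.4 -26.9] [ 6.8 40.1] 82.8
cap [312. 171.] n131 mean [0.4
[... 769 characters left out ...]
n [ 0.6543 -0.0183  0.0207] yawY 0.16 z [0.014  0.0213 0.0257] rect [655.2 -11.2] [ 15.6 236.8] 0.3
pin [184. 140.] n567 mean [0.6705 0.0672 0.0448] yawY 0.32 z [0.0379 0.0455 0.0486] rect [672.2  66.7] [81.3 21.6] 89.5
  top n302 mean [0.6719 0.0713 0.0468] yawY 0.15 z [0.0454 0.0467 0.0489] rect [671.5  70. ] [14.5 74.5] 0.1
tray [186. 154.] n2045 mean [ 0.5237 -0.3419  0.0064] yawY -6.68 z [-0.0043  0.0032  0.028 ] rect [ 514.9 -349.5] [195.6 237.5] 7.3
  rim n175 mean [ 0.5345 -0.3366  0.0269] yawY -8.62 z [0.0242 0.0265 0.0308] rect [ 524.4 -336.9] [170.7 212.7] 7.7
  floor n1595 mean [ 0.5209 -0.343   0.0022] yawY -6.52 z [-0.0047  0.0021  0.0106] rect [ 514.7 -349.5] [195.1 237.5] 7.3
```

View pics/s2c.png

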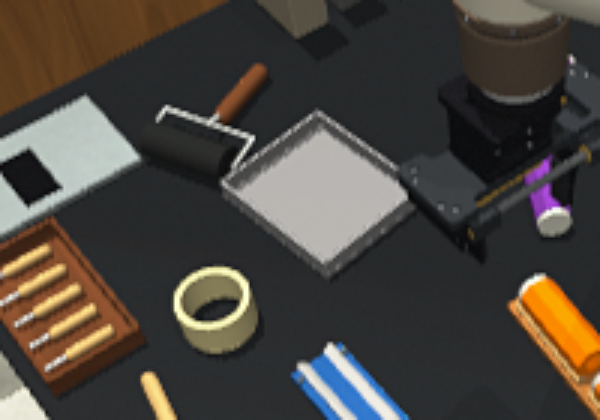

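The tray is fully visible at crop (318,192) and is yawed about -7°, and the heights match the text. Next I'll refine the gauge axis, the grip centres and the tray interior.

Run:
```python
from h import *
p,d,c=load("w1");P=pts(d,c);X,Y,Z=P[...,0],P[...,1],P[...,2]
H,S,V=cv2.split(cv2.cvtColor(p,cv2.COLOR_RGB2HSV))
a=(X>.6)&(X<.75)&(Y>-.14)&(Y<.16)
def fit(m,lab):
    q=P[m];k=np.polyfit(q[:,1],q[:,0],1);print(lab,len(q),"x@y=-.05 %.4f  x@.1 %.4f"%(np.polyval(k,-.05),np.polyval(k,.1)),"y",np.percentile(q[:,1],[1,99]).round(4))
fit(a&(S<90)&(V>90)&(Z>.021)&(Z<.028)&(X>.674)&(Y<.1),"cheekR");fit(a&(S<90)&(V>90)&(Z>.021)&(Z<.028)&(X<.672)&(Y<.1),"cheekL")
fit(a&(S<90)&(Z>.0455)&(Z<.049)&(Y<.102)&(Y>.04),"pintop")
m=a&(Z>.057)&(Z<.064)&(H>98)&(H<118);print("block",desc(P[m]))
m=a&(S<110)&(Z>.034)&(Z<.05);print("pin tip/root y",np.percentile(Y[m],[.5,99.5]))
o=(H>5)&(H<18)&(S>180)&(X<.52)&(X>.38)&(Z>.033)&(Z<.062)
u=np.array([.112,.9937]);n=np.array([u[1],-u[0]])
for lo,hi in((-.03,.1),(.125,.26)):
    q=P[o&(Y>lo)&(Y<hi)];t=q[:,:2]@u;s=q[:,:2]@n
    side=np.percentile(s,[.5,99.5]);l=np.percentile(t,[.5,99.5])
    top=q[q[:,2]>.0555];print("grip s",side.round(4),"t",l.round(4),"topmed s",np.median(top[:,:2]@n).round(4), "ctr from side",(n*side.mean()+u*l.mean()).round(4))
    k=np.polyfit(q[:,1],q[:,0],1);print("  yaw",np.degrees(np.arctan(k[0])))
p,d,c=load("s2");P=pts(d,c)
for m,ce in comps(p,P,"(S<45)&(V>125)&(V<215)&(Z<.03)&(X>.35)&(X<.72)&(Y<-.2)&(Y>-.55)",200):
    k=cv2.minAreaRect(np.argwhere(m)[:,::-1].astype(np.float32));b=cv2.boxPoints(k)
    g=np.array([ray(c,*x,.005)[:2] for x in np.argwhere(m)[:,::-1]]);rc=cv2.minAreaRect((1000*g).astype(np.float32));print("trayfloor",ce,rc)
```

```text
cheekR 625 x@y=-.05 0.6928  x@.1 0.6922 y [-0.1272  0.0971]
cheekL 605 x@y=-.05 0.6518  x@.1 0.6512 y [-0.1282  0.0967]
pintop 238 x@y=-.05 0.6726  x@.1 0.6718 y [0.0409 0.1009]
block n671 mean [0.6714 0.125  0.0604] yawY 89.07 z [0.0584 0.0604 0.0621] rect [671.9 125.3] [36.  55.8] 89.9
pin tip/root y [0.02614058 0.10704572]
grip s [0.4043 0.4484] t [0.0257 0.1421] topmed s 0.4172 ctr from side [0.4331 0.0356]
  yaw 4.861634974951932
grip s [0.4045 0.4485] t [0.1756 0.2924] topmed s 0.4336 ctr from side [0.45   0.1848]
  yaw 5.630543632590063
trayfloor [187. 155.] ((522.256591796875, -349.0977783203125), (155.87469482421875, 199.68992614746094), 7.838621139526367)
```

Call:
jog_arm(plan=".548 .936 1 0 0 0 -1;.548 .936 1 0 0 0 -1;.548 .936 1 0 0 0 -1;.548 .936 1 0 0 0 -1;.548 .936 1 0 0 0 -1;0 0 1 0 0 .8 -1;0 0 1 0 0 0 -1;0 0 1 0 0 0 -1;0 0 1 0 0 0 -1;0 0 .5 0 0 0 -1")

```text
time_s: 2.2
tcp_pos: [0.4315, 0.0309, 0.1329]
ee_rot: [[-0.112, -0.994, -0.004], [-0.994, 0.112, -0.001], [0.002, 0.004, -1.0]]
wrist_force: [0.3, -0.0, 0.1]
gripper_width: 1.0
gripper_force: 0.0
```

Call:
jog_arm(plan="0 -.04 1 0 0 0 -1;0 0 1 0 0 0 -1;0 0 1 0 0 0 -1;0 0 .8 0 0 0 -1;0 0 .3 0 0 0 -1;0 0 0 0 0 0 -1;0 0 0 0 0 0 1;0 0 0 0 0 0 1;0 0 0 0 0 0 1;0 0 0 0 0 0 1")

```text
time_s: 3.2
tcp_pos: [0.4343, 0.0316, 0.0332]
ee_rot: [[-0.112, -0.994, 0.001], [-0.994, 0.112, 0.001], [-0.001, -0.001, -1.0]]
wrist_force: [-0.5, 0.2, 0.6]
gripper_width: 0.72
gripper_force: 0.0
```

Call:
jog_arm(plan="0 0 0 0 0 0 1;0 0 0 0 0 0 1;0 0 0 0 0 0 1;0 0 0 0 0 0 1;0 0 0 0 0 0 1;0 0 0 0 0 0 1;0 0 0 0 0 0 1;0 0 0 0 0 0 1;0 0 0 0 0 0 1;0 0 0 0 0 0 1")

```text
time_s: 4.2
tcp_pos: [0.4339, 0.0314, 0.0326]
ee_rot: [[-0.111, -0.994, -0.0], [-0.994, 0.111, -0.0], [0.0, 0.0, -1.0]]
wrist_force: [-2.2, 0.3, 5.4]
gripper_width: 0.501
gripper_force: 30.0
```

Call:
jog_arm(plan="0 0 -1 0 0 0 1;0 0 -1 0 0 0 1;0 0 -1 0 0 -.82 1;.346 -.953 0 0 0 0 1;.346 -.953 0 0 0 0 1;.346 -.953 0 0 0 0 1;.346 -.953 0 0 0 0 1;.346 -.953 0 0 0 0 1;.346 -.953 0 0 0 0 1;.346 -.953 0 0 0 0 1")

```text
time_s: 5.2
tcp_pos: [0.6012, -0.0292, 0.1059]
ee_rot: [[0.002, -1.0, -0.002], [-1.0, -0.002, 0.0], [-0.0, 0.002, -1.0]]
wrist_force: [-0.4, 0.4, -2.4]
gripper_width: 0.499
gripper_force: 30.0
```

Call:
jog_arm(plan=".346 -.953 0 0 0 0 1;.346 -.953 0 0 0 0 1;.346 -.953 0 0 0 0 1;0 0 0 0 0 0 1;0 0 0 0 0 0 1;0 0 0 0 0 0 1;0 0 0 0 0 0 1;0 0 0 0 0 0 1;0 0 0 0 0 0 1;0 0 0 0 0 0 1")

```text
time_s: 6.2
tcp_pos: [0.6724, -0.0542, 0.1078]
ee_rot: [[0.003, -1.0, 0.0], [-1.0, -0.003, 0.0], [-0.0, -0.0, -1.0]]
wrist_force: [0.6, 0.1, -2.7]
gripper_width: 0.504
gripper_force: 30.0
```

Run:
```python
from h import *
for n in("wrist","scene","side"):
    p,d,c=cap(n);P=pts(d,c);np.savez("t_"+n+".npz",p=p,d=d,K=c["mtx"],E=c["extrinsics"])
    for m,ce in comps(p,P,"(H>5)&(H<18)&(S>180)&(V>120)&(X>.58)&(X<.76)&(Z>.05)&(Z<.16)",40):print(n,ce,desc(P[m]))
    for m,ce in comps(p,P,"(S<60)&(V>150)&(X>.6)&(X<.74)&(Z>.08)&(Z<.15)&(Y<-.08)",15):print(n,"cap",ce,desc(P[m]))
p=load("t_wrist")[0];q=load("t_side")[0][60:220,130:330]
save("t",np.hstack([cv2.resize(p,(400,300)),cv2.resize(q,(375,300))]))
```

```text
wrist [225. 164.] n390 mean [ 0.6875 -0.1038  0.1273] yawY 54.39 z [0.1209 0.1275 0.133 ] rect [ 688.2 -103.2] [11.7 12.4] 88.5
wrist [261. 228.] n1904 mean [ 0.6687 -0.0685  0.1289] yawY -47.80 z [0.1206 0.1299 0.1344] rect [672.9 -78.3] [48.5 59.9] 3.1
wrist [255. 292.] n1746 mean [ 0.672  -0.0287  0.1301] yawY -89.58 z [0.1212 0.1324 0.1344] rect [672.  -26.6] [44.  26.3] 1.0
wrist cap [254. 145.] n1389 mean [ 0.6723 -0.1137  0.1257] yawY -89.74 z [0.0985 0.1291 0.1336] rect [ 672.3 -112.8] [41.8  7.2] 0.3
scene [200. 213.] n308 mean [ 0.6745 -0.0145  0.1224] yawY -3.17 z [0.0943 0.1262 0.1335] rect [673.1 -23.3] [76.4 43.4] 88.1
side [222. 138.] n203 mean [ 0.6633 -0.0148  0.1212] yawY -9.31 z [0.0944 0.1241 0.1372] rect [662.9 -20.5] [71.7 48.9] 77.5
```

View pics/t.png

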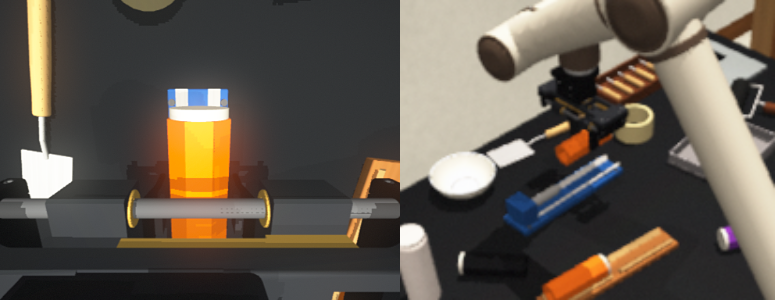

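The grip is held level and straight, centred at x=0.672 with its cap end at y=-0.116. The mouth is therefore about 18 mm clear of the pin tip. Next I'll lower it.

Call:
jog_arm(plan="0 0 .6 0 0 0 1;0 0 .6 0 0 0 1;0 0 .6 0 0 0 1;0 0 .5 0 0 0 1;0 0 .4 0 0 0 1;0 0 .15 0 0 0 1;0 0 .1 0 0 0 1;0 0 0 0 0 0 1;0 0 0 0 0 0 1;0 0 0 0 0 0 1")

```text
time_s: 7.35
tcp_pos: [0.6729, -0.0544, 0.0346]
ee_rot: [[0.003, -1.0, 0.001], [-1.0, -0.003, 0.0], [-0.0, -0.001, -1.0]]
wrist_force: [-0.7, 1.1, -1.6]
gripper_width: 0.508
gripper_force: 30.0
```

Call:
jog_arm(plan="0 0 .07 0 0 0 1;0 0 0 0 0 0 1;0 0 0 0 0 0 1;-.1 0 0 0 0 0 1;-.2 0 0 0 0 0 1;-.2 0 0 0 0 0 1;-.2 0 0 0 0 0 1;-.2 0 0 0 0 0 1;-.1 0 0 0 0 0 1;0 0 0 0 0 0 1")

```text
time_s: 8.35
tcp_pos: [0.6729, -0.0288, 0.0327]
ee_rot: [[0.004, -1.0, 0.001], [-1.0, -0.004, 0.0], [-0.0, -0.001, -1.0]]
wrist_force: [-0.2, 0.2, 5.3]
gripper_width: 0.499
gripper_force: 30.0
```

Call:
jog_arm(plan="-.15 0 0 0 0 0 1;-.2 0 0 0 0 0 1;-.2 0 0 0 0 0 1;-.2 0 0 0 0 0 1;-.2 0 0 0 0 0 1;-.2 0 0 0 0 0 1;-.2 0 0 0 0 0 1;-.2 0 0 0 0 0 1;-.1 0 0 0 0 0 1;0 0 0 0 0 0 1")

```text
time_s: 9.35
tcp_pos: [0.6726, 0.0121, 0.0327]
ee_rot: [[0.003, -1.0, 0.001], [-1.0, -0.003, -0.0], [0.0, -0.001, -1.0]]
wrist_force: [-0.2, -2.5, 5.2]
gripper_width: 0.503
gripper_force: 30.0
```

Call:
jog_arm(plan="-.1 0 0 0 0 0 1;-.1 0 0 0 0 0 1;-.1 0 0 0 0 0 1;-.06 0 0 0 0 0 1;-.04 0 0 0 0 0 1;-.04 0 0 0 0 0 1;-.04 0 0 0 0 0 1;-.04 0 0 0 0 0 1;0 0 0 0 0 0 1;0 0 0 0 0 0 1")

```text
time_s: 10.35
tcp_pos: [0.6726, 0.0246, 0.0327]
ee_rot: [[0.003, -1.0, 0.001], [-1.0, -0.003, -0.0], [0.0, -0.001, -1.0]]
wrist_force: [0.1, -4.3, 5.3]
gripper_width: 0.506
gripper_force: 30.0
```

Call:
jog_arm(plan="-.04 0 0 0 0 0 1;-.04 0 0 0 0 0 1;-.04 0 0 0 0 0 1;0 0 0 0 0 0 1;0 0 0 0 0 0 1;0 0 0 0 0 0 1;0 0 0 0 0 0 1;0 0 0 0 0 0 1;0 0 0 0 0 0 1;0 0 0 0 0 0 1")

```text
time_s: 11.35
tcp_pos: [0.6725, 0.0271, 0.0327]
ee_rot: [[0.003, -1.0, 0.001], [-1.0, -0.003, -0.001], [0.001, -0.001, -1.0]]
wrist_force: [0.1, -5.4, 6.2]
gripper_width: 0.5
gripper_force: 30.0
```

Call:
jog_arm(plan="-.04 0 0 0 0 0 1;-.04 0 0 0 0 0 1;0 0 0 0 0 0 1;0 0 0 0 0 0 1;0 0 0 0 0 0 1;0 0 0 0 0 0 1;0 0 0 0 0 0 1;0 0 0 0 0 0 1;0 0 0 0 0 0 1;0 0 0 0 0 0 1")

```text
time_s: 12.35
tcp_pos: [0.6725, 0.0273, 0.0327]
ee_rot: [[0.003, -1.0, -0.0], [-1.0, -0.003, -0.003], [0.003, 0.0, -1.0]]
wrist_force: [1.3, -9.5, 5.1]
gripper_width: 0.506
gripper_force: 30.0
```

Call:
jog_arm(plan="-.04 0 0 0 0 0 1;-.04 0 0 0 0 0 1;0 0 0 0 0 0 1;0 0 0 0 0 0 1;0 0 0 0 0 0 1;0 0 0 0 0 0 1;0 0 0 0 0 0 1;0 0 0 0 0 0 1;0 0 0 0 0 0 1;0 0 0 0 0 0 1")

```text
time_s: 13.35
tcp_pos: [0.6725, 0.0274, 0.0327]
ee_rot: [[0.002, -1.0, -0.001], [-1.0, -0.002, -0.005], [0.005, 0.001, -1.0]]
wrist_force: [2.0, -15.4, 4.6]
gripper_width: 0.503
gripper_force: 30.0
```

Run:
```python
from h import *
p,d,c=cap("wrist");P=pts(d,c)
for m,ce in comps(p,P,"(S<60)&(V>150)&(X>.6)&(X<.74)&(Z>.03)&(Z<.1)&(Y<.03)",15):print("cap",ce,desc(P[m]))
p,d,c=cap("scene");P=pts(d,c)
for m,ce in comps(p,P,"(H>5)&(H<18)&(S>180)&(V>120)&(X>.58)&(X<.76)&(Z>.02)&(Z<.16)",40):print(ce,desc(P[m]))
save("u",cv2.resize(p[170:290,140:300],None,fx=4,fy=4))
```

```text
cap [255. 145.] n1285 mean [ 0.6724 -0.0321  0.0524] yawY -89.81 z [0.0346 0.0549 0.0586] rect [671.9 -31.5] [42.5  7.1] 0.1
[217. 242.] n242 mean [0.6756 0.0667 0.0514] yawY -8.84 z [0.0321 0.0524 0.0599] rect [677.7  61. ] [68.2 54. ] 85.0
```

View pics/u.png

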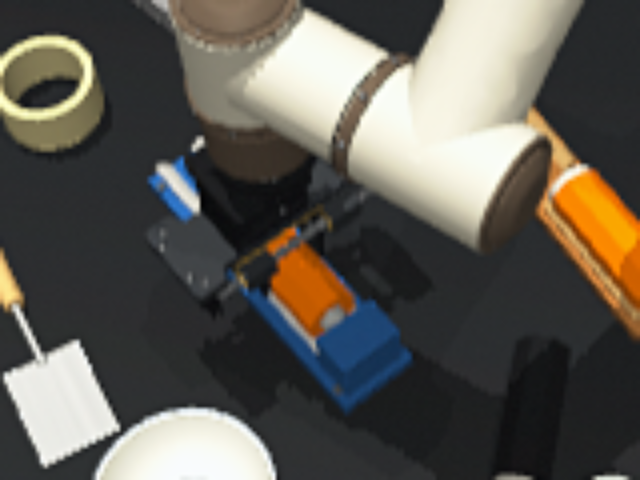

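The crop shows the bare pin at (330,318) between the grip's mouth and the block. The grip stopped dead about 17 mm short, so grip_a is the short-drilled one. I'll withdraw it and take it to the tray.

Call:
jog_arm(plan=".2 0 0 0 0 0 1;.4 0 0 0 0 0 1;.45 0 0 0 0 0 1;.45 0 0 0 0 0 1;.45 0 0 0 0 0 1;.45 0 0 0 0 0 1;.45 0 0 0 0 0 1;.45 0 0 0 0 0 1;.3 0 0 0 0 0 1;0 0 0 0 0 0 1")

```text
time_s: 14.45
tcp_pos: [0.6735, -0.0579, 0.0327]
ee_rot: [[0.002, -1.0, 0.003], [-1.0, -0.002, 0.001], [-0.001, -0.003, -1.0]]
wrist_force: [0.6, 0.1, 4.8]
gripper_width: 0.503
gripper_force: 30.0
```

Call:
jog_arm(plan="0 0 -.4 0 0 0 1;0 0 -.8 0 0 0 1;0 0 -1 0 0 0 1;0 0 -1 0 0 0 1;1 .5 0 0 0 .5 1;1 .5 0 0 0 .5 1;1 .6 0 0 0 0 1;1 .6 0 0 0 0 1;1 .6 0 0 0 0 1;0 0 0 0 0 0 1")

```text
time_s: 15.45
tcp_pos: [0.587, -0.177, 0.1107]
ee_rot: [[-0.141, -0.99, -0.006], [-0.99, 0.141, 0.002], [-0.001, 0.006, -1.0]]
wrist_force: [1.2, 0.6, -3.0]
gripper_width: 0.504
gripper_force: 30.0
```

Call:
jog_arm(plan="1 .23 0 0 0 0 1;1 .23 0 0 0 0 1;1 .23 0 0 0 0 1;1 .23 0 0 0 0 1;1 .23 0 0 0 0 1;1 .23 0 0 0 0 1;1 .23 0 0 0 0 1;0 0 0 0 0 0 1;0 0 0 0 0 0 1;0 0 0 0 0 0 1")

```text
time_s: 16.45
tcp_pos: [0.5275, -0.3423, 0.1114]
ee_rot: [[-0.136, -0.991, -0.001], [-0.991, 0.136, 0.001], [-0.001, 0.001, -1.0]]
wrist_force: [-0.0, -0.0, -2.1]
gripper_width: 0.497
gripper_force: 30.0
```

Run:
```python
from h import *
p,d,c=cap("wrist");P=pts(d,c)
for cond in("(S<60)&(V>90)&(Z<.04)&(Z>.026)&(X>.4)&(X<.65)&(Y<-.2)&(Y>-.5)","(S<60)&(V>90)&(Z<.009)&(Z>.002)&(X>.4)&(X<.65)&(Y<-.2)&(Y>-.5)"):
  for m,ce in comps(p,P,cond,60):print(ce,desc(P[m]))
save("tr",p)
```

```text
[192.  60.] n949 mean [ 0.5609 -0.4646  0.0299] yawY -22.49 z [0.0263 0.0302 0.0326] rect [ 576.6 -467.9] [55.3 49.2] 25.8
[252. 137.] n3157 mean [ 0.522  -0.3959  0.0299] yawY -89.15 z [0.0266 0.0301 0.0317] rect [ 525.2 -361.4] [170.2 149.3] 7.8
[259. 155.] n14827 mean [ 0.5174 -0.3769  0.0055] yawY 73.92 z [0.0041 0.0055 0.0071] rect [ 522.9 -343.5] [161.5 175.5] 7.8
[215. 288.] n94 mean [ 0.5851 -0.2385  0.0057] yawY -8.43 z [0.0044 0.0056 0.008 ] rect [ 585.2 -238.5] [19.9  7.3] 86.1
```

View pics/tr.png

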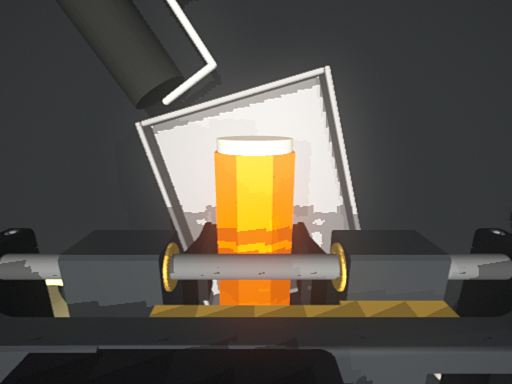

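The wrist view shows the tray turned the other way, yaw +7.8°, with its back rim running (140,125)–(328,70). I'll turn the grip -15.6° to match and re-centre it while lowering.

Call:
jog_arm(plan="0 0 0 0 0 -.98 1;0 0 0 0 0 -.97 1;-.19 .2 0 0 0 0 1;0 0 .6 0 0 0 1;0 0 .8 0 0 0 1;0 0 .8 0 0 0 1;0 0 .6 0 0 0 1;0 0 .4 0 0 0 1;0 0 .2 0 0 0 1;0 0 0 0 0 0 1")

```text
time_s: 17.5
tcp_pos: [0.5216, -0.3389, 0.0267]
ee_rot: [[0.134, -0.991, -0.001], [-0.991, -0.134, 0.0], [-0.0, 0.001, -1.0]]
wrist_force: [-0.5, -0.1, -2.3]
gripper_width: 0.502
gripper_force: 30.0
```

Call:
jog_arm(plan="0 0 .06 0 0 0 1;0 0 .05 0 0 0 1;0 0 .02 0 0 0 1;0 0 0 0 0 0 1;0 0 0 0 0 0 1;0 0 0 0 0 0 -.5;0 0 0 0 0 0 -.5;0 0 0 0 0 0 -.5;0 0 0 0 0 0 -.5;0 0 0 0 0 0 -.5")

```text
time_s: 18.5
tcp_pos: [0.5219, -0.3394, 0.024]
ee_rot: [[0.135, -0.991, 0.0], [-0.991, -0.135, -0.0], [0.0, -0.0, -1.0]]
wrist_force: [-0.1, 0.2, -0.0]
gripper_width: 0.742
gripper_force: 0.0
```

Call:
jog_arm(plan="0 0 0 0 0 0 -.5;0 0 -.5 0 0 0 -.5;0 0 -1 0 0 0 -.5;0 0 -1 0 0 0 -.5;0 0 -1 0 0 0 -1;0 0 -1 0 0 0 -1;-1 0 -1 0 0 .9 -1;-1 0 0 0 0 .9 -1;-1 0 0 0 0 0 -1;0 0 0 0 0 0 -1")

```text
time_s: 19.5
tcp_pos: [0.5213, -0.2627, 0.1629]
ee_rot: [[-0.113, -0.994, 0.002], [-0.994, 0.113, -0.0], [-0.0, -0.002, -1.0]]
wrist_force: [1.1, 0.1, 0.4]
gripper_width: 0.995
gripper_force: 0.0
```

Run:
```python
from h import *
p,d,c=cap("scene");P=pts(d,c)
for m,ce in comps(p,P,"(H>5)&(H<18)&(S>180)&(V>120)&(X>.35)&(X<.7)&(Z>.015)&(Z<.16)",40):
    print(ce,desc(P[m]))
p,d,c=cap("wrist");P=pts(d,c)
for m,ce in comps(p,P,"(H>5)&(H<18)&(S>180)&(V>120)&(X>.35)&(X<.7)&(Z>.015)&(Z<.16)",40):print("w",ce,desc(P[m]))
```

```text
[187. 153.] n217 mean [ 0.5301 -0.3189  0.0356] yawY 14.69 z [0.0181 0.0374 0.0476] rect [ 523.9 -329.6] [ 46.7 120.8] 8.1
[293. 232.] n329 mean [0.4609 0.1951 0.0448] yawY -2.87 z [0.0202 0.0469 0.0571] rect [452. 188.] [119.8  46.7] 83.6
w [250.  66.] n353 mean [ 0.512  -0.3822  0.0434] yawY 9.14 z [0.0378 0.0432 0.0491] rect [ 511.5 -379. ] [11.1 33.3] 8.1
w [230. 118.] n1251 mean [ 0.537  -0.3368  0.0429] yawY 7.80 z [0.0372 0.043  0.0486] rect [ 536.5 -333.6] [ 11.4 116.6] 7.8
w [271. 155.] n378 mean [ 0.5006 -0.2976  0.0436] yawY 6.94 z [0.0376 0.0438 0.0495] rect [ 500.6 -297.6] [11.3 35.9] 7.9
```

Call:
jog_arm(plan="-.963 .268 0 0 0 0 -1;-.963 .268 0 0 0 0 -1;-.963 .268 0 0 0 0 -1;-.963 .268 0 0 0 0 -1;-.963 .268 0 0 0 0 -1;-.963 .268 0 0 0 0 -1;-.963 .268 0 0 0 0 -1;-.963 .268 0 0 0 0 -1;-.963 .268 0 0 0 0 -1;-.963 .268 0 0 0 0 -1")

```text
time_s: 20.6
tcp_pos: [0.4825, -0.0177, 0.1616]
ee_rot: [[-0.117, -0.993, 0.0], [-0.993, 0.117, -0.0], [0.0, -0.0, -1.0]]
wrist_force: [0.8, -0.1, 0.5]
gripper_width: 1.002
gripper_force: 0.0
```

Call:
jog_arm(plan="-.963 .268 0 0 0 0 -1;-.963 .268 0 0 0 0 -1;-.963 .268 0 0 0 0 -1;-.963 .268 0 0 0 0 -1;-.963 .268 0 0 0 0 -1;-.963 .268 0 0 0 0 -1;-.963 .268 0 0 0 0 -1;-.56 .268 0 0 0 0 -1;0 0 0 0 0 0 -1;0 0 0 0 0 0 -1")

```text
time_s: 21.6
tcp_pos: [0.4505, 0.1692, 0.1614]
ee_rot: [[-0.116, -0.993, -0.0], [-0.993, 0.116, -0.0], [0.0, 0.0, -1.0]]
wrist_force: [-0.6, -0.4, 0.8]
gripper_width: 0.998
gripper_force: 0.0
```

Call:
jog_arm(plan="-.47 .055 .5 0 0 0 -1;0 0 1 0 0 0 -1;0 0 1 0 0 0 -1;0 0 1 0 0 0 -1;0 0 1 0 0 0 -1;0 0 .5 0 0 0 -1;0 0 .15 0 0 0 -1;0 0 0 0 0 0 -1;0 0 0 0 0 0 -1;0 0 0 0 0 0 1")

```text
time_s: 22.6
tcp_pos: [0.4507, 0.1819, 0.0333]
ee_rot: [[-0.116, -0.993, 0.002], [-0.993, 0.116, 0.001], [-0.001, -0.001, -1.0]]
wrist_force: [0.1, -0.2, 1.3]
gripper_width: 0.961
gripper_force: 0.0
```

Call:
jog_arm(plan="0 0 0 0 0 0 1;0 0 0 0 0 0 1;0 0 0 0 0 0 1;0 0 0 0 0 0 1;0 0 0 0 0 0 1;0 0 0 0 0 0 1;0 0 0 0 0 0 1;0 0 0 0 0 0 1;0 0 0 0 0 0 1;0 0 0 0 0 0 1")

```text
time_s: 23.6
tcp_pos: [0.4502, 0.1815, 0.0326]
ee_rot: [[-0.116, -0.993, 0.0], [-0.993, 0.116, 0.0], [-0.0, -0.0, -1.0]]
wrist_force: [-0.2, 0.5, 0.5]
gripper_width: 0.503
gripper_force: 30.0
```

Call:
jog_arm(plan="0 0 -1 0 0 0 1;0 0 -1 0 0 0 1;0 0 -1 0 0 -.85 1;.944 -.888 0 0 0 0 1;.944 -.888 0 0 0 0 1;.944 -.888 0 0 0 0 1;.944 -.888 0 0 0 0 1;.944 -.888 0 0 0 0 1;.944 -.888 0 0 0 0 1;.944 -.888 0 0 0 0 1")

```text
time_s: 24.6
tcp_pos: [0.606, 0.0156, 0.1065]
ee_rot: [[0.002, -1.0, -0.002], [-1.0, -0.002, -0.0], [0.0, 0.002, -1.0]]
wrist_force: [1.2, 1.5, -2.0]
gripper_width: 0.504
gripper_force: 30.0
```

Call:
jog_arm(plan=".944 -.888 0 0 0 0 1;.944 -.888 0 0 0 0 1;.944 -.888 0 0 0 0 1;0 0 0 0 0 0 1;0 0 0 0 0 0 1;0 0 0 0 0 0 1;0 0 0 0 0 0 1;0 0 0 0 0 0 1;0 0 0 0 0 0 1;0 0 0 0 0 0 1")

```text
time_s: 25.6
tcp_pos: [0.6727, -0.0535, 0.1078]
ee_rot: [[0.003, -1.0, 0.0], [-1.0, -0.003, 0.0], [-0.0, -0.0, -1.0]]
wrist_force: [-0.2, 0.2, -1.6]
gripper_width: 0.504
gripper_force: 30.0
```

Run:
```python
from h import *
p,d,c=cap("wrist");P=pts(d,c)
for m,ce in comps(p,P,"(H>5)&(H<18)&(S>180)&(V>120)&(X>.58)&(X<.76)&(Z>.05)&(Z<.16)",40):print(ce,desc(P[m]))
for m,ce in comps(p,P,"(S<60)&(V>150)&(X>.6)&(X<.74)&(Z>.08)&(Z<.15)&(Y<-.08)",15):print("cap",ce,desc(P[m]))
```

```text
[225. 161.] n270 mean [ 0.6883 -0.1049  0.1271] yawY 63.54 z [0.1208 0.1271 0.1327] rect [ 688.8 -104.2] [10.2 12. ] 87.4
[259. 232.] n1601 mean [ 0.6701 -0.0655  0.1288] yawY -55.01 z [0.1204 0.1298 0.1346] rect [673.4 -78.2] [48.2 60.6] 2.9
[255. 292.] n1741 mean [ 0.6723 -0.0281  0.1302] yawY -89.54 z [0.1212 0.1324 0.1346] rect [672.2 -25.9] [44. 26.] 0.6
cap [254. 143.] n1387 mean [ 0.6728 -0.1138  0.1256] yawY -89.58 z [0.0946 0.1293 0.1336] rect [ 672.9 -113. ] [42.2  7.2] 0.6
```

The grip sits in the hand just as the first one did. I'll lower it and slide it on.

Call:
jog_arm(plan="0 -.01 .6 0 0 0 1;0 0 .6 0 0 0 1;0 0 .6 0 0 0 1;0 0 .5 0 0 0 1;0 0 .4 0 0 0 1;0 0 .15 0 0 0 1;0 0 .1 0 0 0 1;0 0 0.07 0 0 0 1;0 0 0 0 0 0 1;0 0 0 0 0 0 1")

```text
time_s: 26.65
tcp_pos: [0.6735, -0.0538, 0.0327]
ee_rot: [[0.003, -1.0, 0.002], [-1.0, -0.003, 0.0], [-0.0, -0.002, -1.0]]
wrist_force: [0.1, -0.0, -0.7]
gripper_width: 0.502
gripper_force: 30.0
```

Call:
jog_arm(plan="-.05 0 0 0 0 0 1;-.1 0 0 0 0 0 1;-.15 0 0 0 0 0 1;-.2 0 0 0 0 0 1;-.2 0 0 0 0 0 1;-.2 0 0 0 0 0 1;-.1 0 0 0 0 0 1;0 0 0 0 0 0 1;0 0 0 0 0 0 1;0 0 0 0 0 0 1")

```text
time_s: 27.65
tcp_pos: [0.6734, -0.0282, 0.0327]
ee_rot: [[0.003, -1.0, 0.001], [-1.0, -0.003, 0.001], [-0.001, -0.001, -1.0]]
wrist_force: [0.2, 1.4, 5.8]
gripper_width: 0.501
gripper_force: 30.0
```

Call:
jog_arm(plan="-.15 0 0 0 0 0 1;-.2 0 0 0 0 0 1;-.2 0 0 0 0 0 1;-.2 0 0 0 0 0 1;-.2 0 0 0 0 0 1;-.2 0 0 0 0 0 1;-.2 0 0 0 0 0 1;-.2 0 0 0 0 0 1;-.1 0 0 0 0 0 1;0 0 0 0 0 0 1")

```text
time_s: 28.65
tcp_pos: [0.6733, 0.0121, 0.0327]
ee_rot: [[0.003, -1.0, 0.001], [-1.0, -0.003, -0.001], [0.001, -0.001, -1.0]]
wrist_force: [0.2, -2.0, 5.4]
gripper_width: 0.503
gripper_force: 30.0
```

Call:
jog_arm(plan="-.1 0 0 0 0 0 1;-.1 0 0 0 0 0 1;-.1 0 0 0 0 0 1;-.06 0 0 0 0 0 1;-.04 0 0 0 0 0 1;-.04 0 0 0 0 0 1;-.04 0 0 0 0 0 1;-.04 0 0 0 0 0 1;0 0 0 0 0 0 1;0 0 0 0 0 0 1")

```text
time_s: 29.65
tcp_pos: [0.6732, 0.0245, 0.0326]
ee_rot: [[0.003, -1.0, 0.001], [-1.0, -0.003, -0.001], [0.001, -0.001, -1.0]]
wrist_force: [-1.2, -3.2, 6.5]
gripper_width: 0.502
gripper_force: 30.0
```

Call:
jog_arm(plan="-.04 0 0 0 0 0 1;-.04 0 0 0 0 0 1;-.04 0 0 0 0 0 1;-.04 0 0 0 0 0 1;-.04 0 0 0 0 0 1;0 0 0 0 0 0 1;0 0 0 0 0 0 1;0 0 0 0 0 0 1;0 0 0 0 0 0 1;0 0 0 0 0 0 1")

```text
time_s: 30.65
tcp_pos: [0.6731, 0.0295, 0.0326]
ee_rot: [[0.003, -1.0, 0.0], [-1.0, -0.003, -0.001], [0.001, -0.0, -1.0]]
wrist_force: [0.4, -3.1, 4.8]
gripper_width: 0.499
gripper_force: 30.0
```

Grip_b passed the point where grip_a stopped, and the force stays low. I'll continue to home.

Call:
jog_arm(plan="-.06 0 0 0 0 0 1;-.06 0 0 0 0 0 1;-.06 0 0 0 0 0 1;-.06 0 0 0 0 0 1;-.06 0 0 0 0 0 1;-.06 0 0 0 0 0 1;-.06 0 0 0 0 0 1;-.04 0 0 0 0 0 1;0 0 0 0 0 0 1;0 0 0 0 0 0 1")

```text
time_s: 31.65
tcp_pos: [0.6731, 0.041, 0.0327]
ee_rot: [[0.003, -1.0, 0.0], [-1.0, -0.003, -0.001], [0.001, -0.0, -1.0]]
wrist_force: [-0.2, -4.3, 6.1]
gripper_width: 0.504
gripper_force: 30.0
```

Call:
jog_arm(plan="-.04 0 0 0 0 0 1;-.04 0 0 0 0 0 1;-.04 0 0 0 0 0 1;0 0 0 0 0 0 1;0 0 0 0 0 0 1;0 0 0 0 0 0 1;0 0 0 0 0 0 1;0 0 0 0 0 0 1;0 0 0 0 0 0 1;0 0 0 0 0 0 1")

```text
time_s: 32.65
tcp_pos: [0.673, 0.0439, 0.0326]
ee_rot: [[0.003, -1.0, 0.0], [-1.0, -0.003, -0.001], [0.001, -0.0, -1.0]]
wrist_force: [0.3, -3.4, 5.6]
gripper_width: 0.501
gripper_force: 30.0
```

Call:
jog_arm(plan="-.04 0 0 0 0 0 1;-.04 0 0 0 0 0 1;0 0 0 0 0 0 1;0 0 0 0 0 0 1;0 0 0 0 0 0 1;0 0 0 0 0 0 1;0 0 0 0 0 0 1;0 0 0 0 0 0 1;0 0 0 0 0 0 1;0 0 0 0 0 0 1")

```text
time_s: 33.65
tcp_pos: [0.673, 0.0451, 0.0326]
ee_rot: [[0.002, -1.0, -0.0], [-1.0, -0.002, -0.002], [0.002, 0.0, -1.0]]
wrist_force: [0.7, -5.9, 5.5]
gripper_width: 0.505
gripper_force: 30.0
```

Call:
jog_arm(plan="-.04 0 0 0 0 0 1;-.04 0 0 0 0 0 1;0 0 0 0 0 0 1;0 0 0 0 0 0 1;0 0 0 0 0 0 1;0 0 0 0 0 0 1;0 0 0 0 0 0 1;0 0 0 0 0 0 1;0 0 0 0 0 0 1;0 0 0 0 0 0 1")

```text
time_s: 34.65
tcp_pos: [0.6729, 0.0452, 0.0327]
ee_rot: [[0.002, -1.0, -0.001], [-1.0, -0.002, -0.004], [0.004, 0.001, -1.0]]
wrist_force: [2.4, -12.1, 5.3]
gripper_width: 0.501
gripper_force: 30.0
```

It stopped at home, 18 mm beyond grip_a's stop. I'll relax the push, release and lift.

Call:
jog_arm(plan=".06 0 0 0 0 0 1;0 0 0 0 0 0 1;0 0 0 0 0 0 -.4;0 0 0 0 0 0 -.4;0 0 0 0 0 0 -.4;0 0 0 0 0 0 -.4;0 0 0 0 0 0 -.4;0 0 0 0 0 0 -.4;0 0 0 0 0 0 -.4;0 0 0 0 0 0 -.4")

```text
time_s: 35.65
tcp_pos: [0.6728, 0.0474, 0.0321]
ee_rot: [[0.003, -1.0, 0.0], [-1.0, -0.003, 0.0], [-0.0, -0.0, -1.0]]
wrist_force: [1.3, -0.5, -0.2]
gripper_width: 0.698
gripper_force: 0.0
```

Call:
jog_arm(plan="0 0 -.3 0 0 0 -.4;0 0 -.8 0 0 0 -.4;0 0 -1 0 0 0 -.4;0 0 -1 0 0 0 -.4;0 0 -1 0 0 0 -.4;0 0 -1 0 0 0 -.4;.5 1 -1 0 0 0 -.4;.5 1 -1 0 0 0 -.4;.5 1 -.5 0 0 0 -.4;0 0 0 0 0 0 -.4")

```text
time_s: 36.65
tcp_pos: [0.5967, 0.0085, 0.2263]
ee_rot: [[0.002, -1.0, 0.005], [-1.0, -0.002, 0.001], [-0.001, -0.005, -1.0]]
wrist_force: [0.7, 0.2, -0.5]
gripper_width: 0.699
gripper_force: 0.0
```

Run:
```python
from h import *
p,d,c=cap("wrist");P=pts(d,c);save("f",p)
for m,ce in comps(p,P,"(H>5)&(H<18)&(S>180)&(V>100)&(X>.6)&(X<.76)&(Z>.02)&(Z<.1)",40):print(ce,desc(P[m]))
for m,ce in comps(p,P,"(S<60)&(V>150)&(X>.64)&(X<.71)&(Z>.035)&(Z<.1)&(Y<.1)",15):print("white",ce,desc(P[m]))
for m,ce in comps(p,P,"(H>98)&(H<118)&(S>120)&(V>60)&(X>.6)&(X<.74)&(Z>.05)&(Z<.07)",40):print("block",ce,desc(P[m]))
p,d,c=cap("scene");save("fs",p)
```

```text
[202. 217.] n943 mean [0.6652 0.0616 0.0526] yawY -0.22 z [0.0434 0.0527 0.0594] rect [671.9  47.9] [ 43.7 117.1] 0.3
[204. 170.] n136 mean [ 0.6587 -0.001   0.0537] yawY -8.21 z [0.048  0.0536 0.0582] rect [658.4   1.7] [24.1  9.6] 89.5
white [195. 158.] n265 mean [ 0.67   -0.0153  0.0513] yawY -89.85 z [0.0354 0.0536 0.0587] rect [672.6 -14.5] [43.3  7.3] 0.1
```

View pics/fs.png

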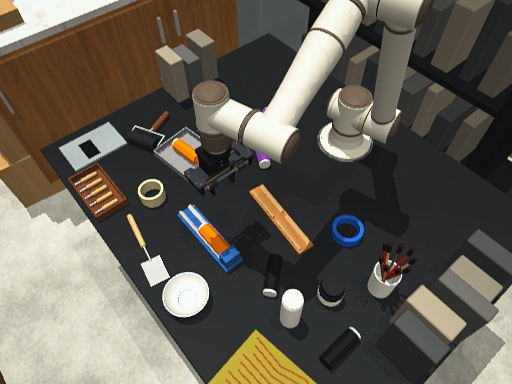

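The final view shows grip_b on the pin with its mouth at y=0.1065, against the block face. Grip_a lies in the tray at (185,150), and everything else is where it was.

```bash
python3 -c "
from station import r
print(r.finish_job())"
```

```text
the job is handed in; nothing more can be done
None
```

I've handed the job in: grip_b went fully home and is on the pin against the blue block, grip_a stopped about 17 mm short and is lying flat in the grey tray, and nothing else looked moved in the last picture.

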